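# Centre the clutch disc with the splined arbor and hold it home

## Task

Centre this clutch: lift the thick splined centring arbor out of its wooden block, put it down through the middle of the clutch cover, turn it until its splines mesh with the disc hub, and slide it fully home, collar seated on the hub. Finish while still gripping the arbor and pressing it firmly down, so that I can tighten the cover bolts; do not let go at the end. Leave the other two arbors standing in the block and do not shove the things lying around.

Things in the scene. Friction and masses are not known exactly. Their poses are not given: they have to be found in the camera images.
- arbor: thick steel arbor, 130 mm, 0.4 kg, upright in a block hole. Origin: pilot tip (bottom), z up. From tip: pilot 16 mm wide to 30 mm (first 5 mm tapers to 10); ten splines to 48 mm (31.8 wide over teeth, core 25, teeth 3.2 wide with 1.6 mm pointed lower ends); collar 39 wide to 54 mm; shank 22 wide to 80; round knurled grip 30 wide to 130. x axis: middle of a tooth; they repeat every 36 deg
- arbor_grip (a point): point on the thick arbor's axis in its grip, 107 mm above the pilot tip, 23 mm below its top; same axes as the arbor. It is the only arbor with a 30 mm grip and a 39 mm collar (the others: 22 mm grip with 28 mm collar; 25 mm grip, smooth 34 mm cone, no collar)
- arbor_seat (a point): centre of the underside of the arbor's collar, 48 mm above the pilot tip; same axes as the arbor
- block: fixed wooden block, 70 mm (its x) by 204 mm (its y), 45 mm high, origin mid underside. Three holes along its y at -66, 0, 66 mm, 17.6 mm wide, 40 mm deep; an arbor's 30 mm pilot stands in each, its wider part resting on the block's top, so it must rise 30 mm to leave. Any arbor may be in any hole. Grip with the fingers closing along the block's x: the neighbours are 66 mm away
- clutch: fixed flywheel and clutch lying on two battens, 294 mm across, origin mid underside at bench height, z up. Cover flange with six bolts, cover top 89 mm above the bench; 18 spring fingers reach in to a round opening 52 mm across, its rim 92 mm above the bench, the highest point. Below the opening, on the same axis: the splined disc hub, then the pilot bearing
- hub_mouth (a point): centre of the disc hub's top face, 66 mm above the bench unpressed, z up. Hub 47 mm wide, 20 mm high, ten inner teeth 3.4 mm wide (26.6 across tips, 33.4 across grooves). x axis: middle of a groove, every 36 deg; the arbor meshes when its x is a multiple of 36 deg from this x (play 3 deg each way). Seated, arbor_seat coincides with it
- pilot_bore (a point): centre of the pilot bearing's top face, 42 mm above the bench, on the hub's axis; bore 17.6 mm wide, 18 mm deep, open below. The pilot enters it 6 mm before the splines reach the hub, so the arbor is guided while it is turned
- disc (a joint): how far the springy disc centre with its hub is pressed down from rest, in m: 0 free, at most 0.003 (stop). About 6 N per mm. As the cover bolts are still loose, the disc can also be turned about its axis, against a friction of 0.3 N m
- arbor_slim: slim arbor with fine splines, 120 mm long, grip 22 mm across, standing in another hole of the block (leave it); origin at the pilot tip, z up
- arbor_plain: plain arbor with a smooth cone (34 mm across at its top) and no collar or splines, 114 mm long, grip 25 mm across, standing in another hole of the block (leave it); origin at the pilot tip, z up
- release_bearing: steel clutch release bearing, 67 mm across, 34 mm high, lying on the bench beside the block (bystander); origin in the middle of its underside
- socket: chromed socket, 29 mm across, 38 mm high, standing beside the block (bystander); origin in the middle of its underside
- torque_wrench: torque wrench lying flat on the bench, 400 mm long, up to 33 mm high (bystander); origin near the middle of its length, at bench height, x along it to its head
- filler_bottle: flat white plastic bottle lying on its broad side, about 190 x 75 x 50 mm (bystander); origin in the middle of its underside
- panel_hammer: panel beater's hammer lying flat, 290 mm long, up to 38 mm high (bystander); origin on its wooden handle at bench height
- cleaner_can: upright spray can, 65 mm across, 190 mm high (bystander); origin in the middle of its underside
Mind the look-alikes: they are no part of the job. Leave any yellow look-alike of the arbor_plain alone.

How it is judged:
By the outcome, as a careful person would: the job done as asked, in the order asked, and still so for the second after the job is handed in, while the arm keeps its last pose, push and grip.
It also fails if it takes over 45 s, if anything falls off the work surface, if the arm or the gripper's body presses on something with over 40 N, if the wrist force passes 120 N, or if a joint passes its speed limit or range.

## Robot

A 7-joint arm with a two-finger parallel gripper is mounted at the origin on the work surface. World frame = base frame: x ahead of the robot, y to its left, z up, the work surface at z = 0. Lengths are in m, angles in rad, forces in N, time in s.
With the tool pointing down it reaches from about 0.35 to 0.9 m from the base axis. Payload 7.2 kg.
Tool frame: the origin (TCP) lies midway between the tips of the shut fingers; the grasp point (between the pads) lies 19 mm behind it; z points along the fingers, y is the direction in which the jaws open and shut (so a half turn about z gives the same grasp; the last joint's range is limited). The gripper opens to 85 mm and grips with 20 to 120 N. Pads are 22 mm wide; open, the fingers measure 114 mm over their backs; the gripper's body (76 mm by 85 mm) begins 54 mm behind the grasp point. The pads swing forward as they close: fully open they stand 13 mm farther back than shut.
Start: joints at [1.141, 0.411, -0.013, 1.596, 0.006, 1.134, -0.082], TCP at [0.221, -0.585, 0.231] pointing down, gripper open.
Joint ranges: [-2.95, 2.95], [-0.29, 1.99], [-1.47, 1.44], [0.14, 2.54], [-1.03, 4.17], [0.13, 1.85], [-2.86, 2.86]. Speed limits (rad/s): [2.39, 2.39, 3.01, 3.01, 3.14, 3.14, 3.14].

## Interface

Orientations are given as [roll, pitch, yaw] about the fixed x, y, z axes, in that order (R = Rz(yaw) Ry(pitch) Rx(roll)).
In Python, from plant import read_state, grab_frame, job gives the robot as it stands.
- The arm moves only by the shell command python3 -m pendant 'ROWS'. ROWS is JSON, a list of rows, each an object with "grip": the opening, from -1 (shut) to 1 (fully open); "translation": the shift along the tool's x, y, z in m, a list of three; "angular": the turn, a rotation vector about the tool's x, y, z in degrees, a list of three. In form: [{"grip": grip, "translation": [x, y, z], "angular": [rx, ry, rz]}, ...]. A call has 1 to 10 rows; each row shifts and turns the pose as measured when the row begins, along the tool's axes as they then stand; what a row does not reach is not made up. A row lasts 1/12 s, in which the tool goes at most 41.7 mm and 7.16 degrees, less where a joint would pass 70% of its speed; a pose out of reach is approached as far as the arm can. A call with a gripper value outside its range is refused whole. The fingers move at their own pace and stop on an object; the grip force is fixed at half the most. Time passes only in rows, so rows that do not move let the fingers close. It gives the time, the measured TCP pose, the force and the opening at its end, in the units of the state.
- read_state(): the state, without advancing time (a new reading comes with each control period).
- grab_frame(name): name is "side" or "top" or "wrist"; returns a dict with "image" (384x512x3 uint8, blue, green, red), "fov_y" (degrees; the focal length in pixels is half the picture's height over the tangent of half this angle, whatever the lens; pixels are square), "cx", "cy" (the principal point, pixels), "D" ([k1, k2, p1, p2, k3] as OpenCV has them; the pictures are not rectified), "pose" (4x4, takes a point from camera to world coordinates). Camera axes: x right, y down, z forward; pixel columns grow to the right and rows downward; lengths in m; the calibration is good to about 2 mm. A picture is of the moment at which its call begins. There is no depth.
- job.job_done(): hands the job in, once; it reports no verdict.
The state is a dict: "time": time; "q": joint angles; "joint_vel": joint speeds; "effort": joint torques, N m; "position": TCP position; "orientation": TCP orientation; "ft_force": force on the tool from outside, world axes, zero at the start; "ft_torque": the same for the moment, N m; "width": finger opening in m.
Only numpy, scipy, OpenCV 4.12 (cv2) and the standard library are available. Lean on these libraries where they do the work, as an engineer would, in place of code of your own. Each camera call takes 0.05 s, during which the arm holds its last target. There are 200 camera calls.

## Working session

There is one attempt and no reset: what is moved stays moved. The work goes in short steps, Python scripts to look and compute and a shell command to move; the robot and the scene stay as the last step left them, time stands still between calls to the robot, and variables do not carry over. Pictures are saved under pics/ and viewed, about 8 in all and at most 12, crops included, and the job is handed in when it is done.

```bash
mkdir -p pics; cat > h.py <<'E'
import numpy as np, cv2
from plant import read_state, grab_frame, job
from scipy.spatial.transform import Rotation as R
def K(f):
    fl=192/np.tan(np.radians(f["fov_y"])/2)
    return np.array([[fl,0,f["cx"]],[0,fl,f["cy"]],[0,0,1.]])
def ray(f,uv):
    p=cv2.undistortPointsIter(np.array(uv,float).reshape(-1,1,2),K(f),np.array(f["D"],float),None,None,(3,100,1e-9)).reshape(-1,2)
    d=np.c_[p,np.ones(len(p))]@np.array(f["pose"])[:3,:3].T
    return np.array(f["pose"])[:3,3],d
def onplane(f,uv,z):
    o,d=ray(f,uv); return o+d*((z-o[2])/d[:,2])[:,None]
def proj(f,P):
    T=np.linalg.inv(np.array(f["pose"])); rv=cv2.Rodrigues(T[:3,:3])[0]
    return cv2.projectPoints(np.array(P,float).reshape(-1,1,3),rv,T[:3,3],K(f),np.array(f["D"],float))[0].reshape(-1,2)
E
python3 - <<'E'
from h import *
s=read_state(); print({k:np.round(v,3).tolist() for k,v in s.items()})
F=[]
for n in ("top","side","wrist"):
    f=grab_frame(n); np.save(f"{n}.npy",f,allow_pickle=True); F.append(f["image"]); print(n,f["fov_y"],np.round(f["pose"],3).tolist(),f["D"])
    cv2.imwrite(f"pics/{n}0.png",f["image"])
E
```

```text
{'time': 0.0, 'q': [1.141, 0.412, -0.013, 1.597, 0.006, 1.134, -0.082], 'joint_vel': [-0.0, -0.001, 0.0, -0.001, 0.001, -0.001, -0.0], 'effort': [0.0, -60.062, 0.683, -29.941, 0.014, 0.011, 0.0], 'position': [0.221, -0.584, 0.23], 'orientation': [-3.14, 0.0, 0.362], 'ft_force': [-0.124, 0.397, -0.231], 'ft_torque': [-0.039, 0.0, 0.011], 'width': 0.085}
top 50.95829812862022 [[-0.016, -0.995, 0.101, 0.442], [-1.0, 0.016, 0.001, 0.036], [-0.002, -0.101, -0.995, 1.56], [0.0, 0.0, 0.0, 1.0]] [-0.08246766  0.          0.          0.          0.        ]
side 56.99359677954763 [[-0.839, -0.319, 0.44, 0.047], [-0.543, 0.471, -0.695, 0.854], [0.015, -0.823, -0.568, 0.776], [0.0, 0.0, 0.0, 1.0]] [-0.08230461  0.          0.          0.          0.        ]
wrist 67.23688252302355 [[0.354, -0.89, -0.287, 0.294], [-0.935, -0.338, -0.108, -0.556], [-0.001, 0.307, -0.952, 0.373], [0.0, 0.0, 0.0, 1.0]] [-0.04114962  0.          0.          0.          0.        ]
```

View pics/top0.png

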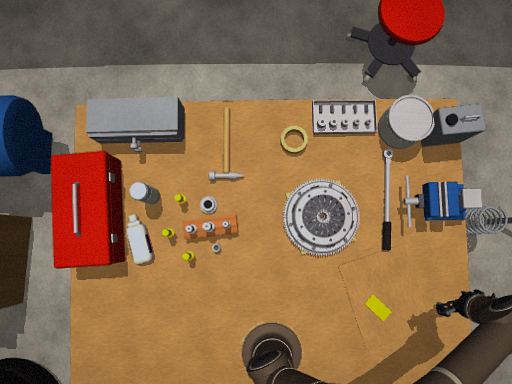

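View pics/side0.png

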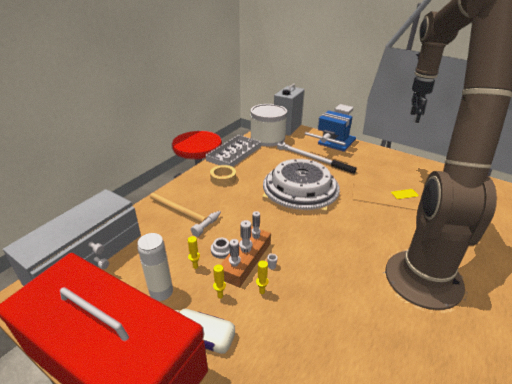

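The top view shows the block around (210,227), with three grey arbors near (190,229), (208,227) and (226,224). The clutch is at (322,216). The yellow look-alikes at (180,198), (168,232) and (188,256) are to be left alone. In the side view the block arbors are near (235,252), (245,235) and (256,222). Next I'll enlarge both views and compute rough positions.

```bash
python3 - <<'E'
from h import *
t=np.load("top.npy",allow_pickle=True).item(); s=np.load("side.npy",allow_pickle=True).item()
a=cv2.resize(t["image"][200:260,160:245],None,fx=7,fy=7,interpolation=cv2.INTER_CUBIC)[:,:400*2]
b=cv2.resize(s["image"][200:290,200:290],None,fx=6.5,fy=6.5,interpolation=cv2.INTER_CUBIC)
a=cv2.resize(a,(400,282)); b=cv2.resize(b,(400,400))
c=np.zeros((400,800,3),np.uint8); c[:282,:400]=a; c[:,400:]=b
cv2.imwrite("pics/crop1.png",c)
print("tops z .14",onplane(t,[(190,229),(208,227),(226,224)],.14).round(3).tolist())
# clutch: opening ring; plane 0.092
print("clutch",onplane(t,[(322,216)],.09).round(3))
# orange block top
hsv=cv2.cvtColor(t["image"],cv2.COLOR_BGR2HSV)
print(hsv[232,215],hsv[280,215])
E
```

```text
tops z .14 [[0.471, 0.281, 0.14], [0.477, 0.218, 0.14], [0.486, 0.154, 0.14]]
clutch [[ 0.511 -0.193  0.09 ]]
[ 12 180 177] [ 16 151 179]
```

View pics/crop1.png

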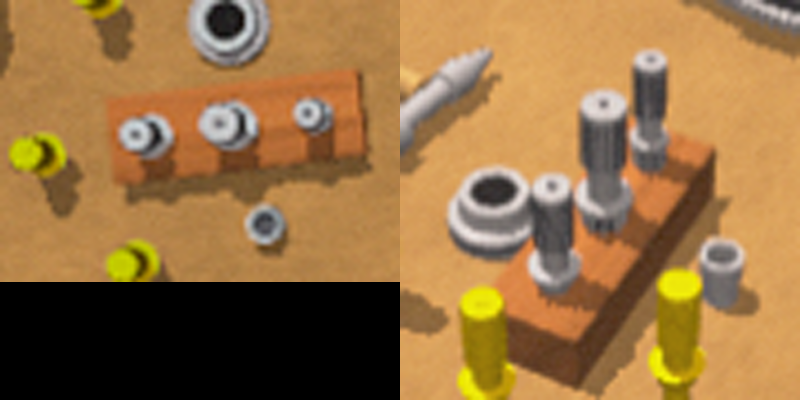

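In crop1 the thick arbor is in the middle hole: biggest grip, wide collar, splines visible, top at about (205,226) in the top view and (246,224) in the side view. Left, at (189,228), is the plain arbor with the cone. Right, at (226,224), is the slim one. Next I triangulate and work out the approach move.

```bash
python3 - <<'E'
from h import *
t=np.load("top.npy",allow_pickle=True).item(); s=np.load("side.npy",allow_pickle=True).item()
u1=(205.3,225.9);u2=(245.7,223.6)
o1,d1=ray(t,[u1]);o2,d2=ray(s,[u2]); 
A=np.c_[d1[0],-d2[0]]; k=np.linalg.lstsq(A,o2-o1,rcond=None)[0]
p,q=o1+k[0]*d1[0],o2+k[1]*d2[0]; print("tri",p.round(4),q.round(4), "plane .145", onplane(t,[u1],.145).round(4), onplane(s,[u2],.145).round(4))
e=onplane(t,[(160+108/4.706,200+97/4.706),(160+355/4.706,200+70/4.706)],.045); d=e[0]-e[1]; print("block len",np.linalg.norm(d),"yaw of block y", np.degrees(np.arctan2(d[1],d[0])))
# clutch circle by grey mask on the opening plane
hsv=cv2.cvtColor(s["image"],cv2.COLOR_BGR2HSV)
st=read_state(); Rm=R.from_euler('xyz',st["orientation"]).as_matrix()
tgt=np.array([*onplane(t,[u1],.145)[0][:2],.25]); print("tool shift",(Rm.T@(tgt-st["position"])).round(4))
by=np.arctan2(d[1],d[0]); psi=by; print("target yaw",psi, "turn about tool z deg",-np.degrees(psi-st["orientation"][2]))
E
```

```text
tri [0.4806 0.2264 0.1457] [0.4783 0.2251 0.1455] plane .145 [[0.4806 0.2265 0.145 ]] [[0.4786 0.2246 0.145 ]]
block len 0.1992123109281298 yaw of block y 95.35181953995878
tool shift [ 0.5296 -0.6664 -0.0186]
target yaw 1.6642031987397456 turn about tool z deg -74.62337975902513
```

```bash
r='{"grip":1,"translation":[0.025,-0.0315,-0.001],"angular":[0,0,0]}'; python3 -m pendant '[{"grip":1,"translation":[0.025,-0.0315,-0.001],"angular":[0,0,0]},{"grip":1,"translation":[0.025,-0.0315,-0.001],"angular":[0,0,0]},{"grip":1,"translation":[0.025,-0.0315,-0.001],"angular":[0,0,0]},{"grip":1,"translation":[0.025,-0.0315,-0.001],"angular":[0,0,0]},{"grip":1,"translation":[0.025,-0.0315,-0.001],"angular":[0,0,0]},{"grip":1,"translation":[0.025,-0.0315,-0.001],"angular":[0,0,0]},{"grip":1,"translation":[0.025,-0.0315,-0.001],"angular":[0,0,0]},{"grip":1,"translation":[0.025,-0.0315,-0.001],"angular":[0,0,0]},{"grip":1,"translation":[0.025,-0.0315,-0.001],"angular":[0,0,0]},{"grip":1,"translation":[0.025,-0.0315,-0.001],"angular":[0,0,0]}]'
```

```text
time: 0.98
position: [0.3415, -0.1946, 0.236]
orientation: [-3.139, 0.006, 0.347]
ft_force: [0.6, -0.3, 0.2]
width: 0.0855
```

```bash
python3 -m pendant '[{"grip":1,"translation":[0.025,-0.0315,-0.001],"angular":[0,0,0]},{"grip":1,"translation":[0.025,-0.0315,-0.001],"angular":[0,0,0]},{"grip":1,"translation":[0.025,-0.0315,-0.001],"angular":[0,0,0]},{"grip":1,"translation":[0.025,-0.0315,-0.001],"angular":[0,0,0]},{"grip":1,"translation":[0.025,-0.0315,-0.001],"angular":[0,0,0]},{"grip":1,"translation":[0.025,-0.0315,-0.001],"angular":[0,0,0]},{"grip":1,"translation":[0.025,-0.0315,-0.001],"angular":[0,0,0]},{"grip":1,"translation":[0.025,-0.0315,-0.001],"angular":[0,0,0]},{"grip":1,"translation":[0.025,-0.0315,-0.001],"angular":[0,0,0]},{"grip":1,"translation":[0.025,-0.0315,-0.001],"angular":[0,0,0]}]'
python3 -m pendant '[{"grip":1,"translation":[0,0,0],"angular":[0,0,-7.1]},{"grip":1,"translation":[0,0,0],"angular":[0,0,-7.1]},{"grip":1,"translation":[0,0,0],"angular":[0,0,-7.1]},{"grip":1,"translation":[0,0,0],"angular":[0,0,-7.1]},{"grip":1,"translation":[0,0,0],"angular":[0,0,-7.1]},{"grip":1,"translation":[0,0,0],"angular":[0,0,-7.1]},{"grip":1,"translation":[0,0,0],"angular":[0,0,-7.1]},{"grip":1,"translation":[0,0,0],"angular":[0,0,-7.1]},{"grip":1,"translation":[0,0,0],"angular":[0,0,-7.1]},{"grip":1,"translation":[0,0,0],"angular":[0,0,-7.1]}]'
python3 - <<'E'
from h import *
f=grab_frame("wrist"); np.save("w1.npy",f,allow_pickle=True); cv2.imwrite("pics/w1.png",f["image"]); s=read_state(); print(s["q"],s["position"],s["orientation"])
print(proj(f,[[.4795,.2255,.145]]))
E
```

```text
time: 1.82
position: [0.4692, 0.2018, 0.2466]
orientation: [3.138, 0.002, 0.343]
ft_force: [0.9, -0.7, -0.2]
width: 0.085
time: 2.65
position: [0.4671, 0.2161, 0.2444]
orientation: [-3.136, -0.003, 1.597]
ft_force: [-0.2, -0.0, 0.1]
width: 0.0857
[ 0.22603003  0.35192058 -0.93660601  1.79616655  0.30264713  1.15173307
 -0.7719348 ] [0.46706369 0.21604056 0.24421996] [-3.13590822e+00 -2.77296121e-03  1.60617090e+00]
[[272.07143218 184.22906606]]
```

View pics/w1.png

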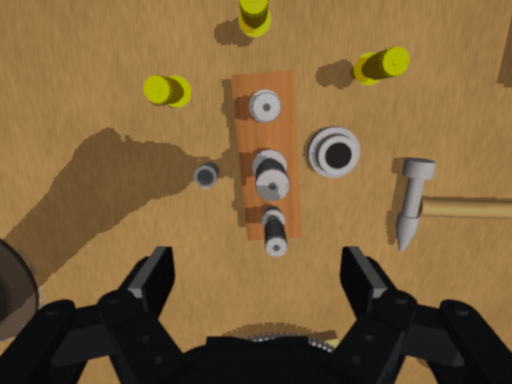

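The wrist view shows the thick arbor's top at (271,183), against a predicted (272,184). The plain one is at (265,105) and the slim one at (277,247). Now I compute the descent.

```bash
cat >> h.py <<'E'
def go(tgt,yaw,note=""):
    s=read_state(); Rm=R.from_euler('xyz',s["orientation"])
    Rt=R.from_euler('xyz',[np.pi,0,yaw])
    print(note,"pos",s["position"].round(4) if hasattr(s["position"],"round") else s["position"],"tool shift mm",(Rm.inv().apply(np.array(tgt)-s["position"])*1e3).round(1),"turn deg",np.degrees((Rm.inv()*Rt).as_rotvec()).round(2),"F",np.round(s["ft_force"],1),"t",round(s["time"],2),"w",round(float(s["width"]),4),"q7",round(s["q"][6],2))
E
python3 - <<'E'
from h import *
f=np.load("w1.npy",allow_pickle=True).item()
im=f["image"]; hsv=cv2.cvtColor(im,cv2.COLOR_BGR2HSV)
m=((hsv[...,1]<40)&(hsv[...,2]>140)).astype(np.uint8); 
m[:160]=0;m[203:]=0;m[:,:250]=0;m[:,295:]=0
n,l,st,c=cv2.connectedComponentsWithStats(m); print(st.tolist(),c.round(1).tolist())
print(onplane(f,[(271.5,183)],.145), onplane(f,[(265.5,105)],.129),onplane(f,[(277,247)],.135))
go([.4795,.2255,.22],1.664)
E
```

```text
[[0, 0, 512, 384, 196099], [278, 160, 8, 9, 32], [257, 170, 32, 28, 477]] [[255.4, 191.5], [282.8, 162.6], [274.5, 180.6]]
[[0.47895491 0.22659783 0.145     ]] [[0.47178351 0.29146059 0.129     ]] [[0.48764204 0.15911356 0.135     ]]
 pos [0.4671 0.216  0.2442] tool shift mm [ 8.9 12.9 24.2] turn deg [-0.32 -0.17 -3.31] F [ 0.  -0.1 -0.4] t 2.7 w 0.0856 q7 -0.77
```

```bash
python3 -m pendant '[{"grip":1,"translation":[0.009,0.0129,0.024],"angular":[-0.3,-0.2,-3.8]},{"grip":1,"translation":[0,0,0],"angular":[0,0,0]}]'; python3 -c "
from h import *
go([.4795,.2258,.104],1.675)"
```

```text
time: 2.87
position: [0.4804, 0.2247, 0.2197]
orientation: [3.141, 0.001, 1.67]
ft_force: [0.1, -0.3, 0.0]
width: 0.0852
 pos [0.4804 0.2247 0.2197] tool shift mm [  1.3  -0.9 115.7] turn deg [ 0.03  0.06 -0.31] F [ 0.1 -0.3  0. ] t 2.87 w 0.0852 q7 -0.76
```

```bash
python3 -m pendant '[{"grip":1,"translation":[0.0013,-0.0009,0.016],"angular":[0,0,-0.3]},{"grip":1,"translation":[0,0,0.02],"angular":[0,0,0]},{"grip":1,"translation":[0,0,0.02],"angular":[0,0,0]},{"grip":1,"translation":[0,0,0.02],"angular":[0,0,0]},{"grip":1,"translation":[0,0,0.02],"angular":[0,0,0]},{"grip":1,"translation":[0,0,0.01],"angular":[0,0,0]},{"grip":1,"translation":[0,0,0],"angular":[0,0,0]}]'; python3 -c "
from h import *
go([.4795,.2258,.104],1.675)"
```

```text
time: 3.45
position: [0.479, 0.2254, 0.1126]
orientation: [-3.141, 0.001, 1.646]
ft_force: [0.3, 0.0, -0.1]
width: 0.0856
 pos [0.479  0.2254 0.1126] tool shift mm [0.3 0.5 8.6] turn deg [-0.01  0.06 -1.65] F [ 0.3  0.  -0.1] t 3.45 w 0.0856 q7 -0.9
```

```bash
python3 -m pendant '[{"grip":1,"translation":[0.0003,0.0005,0.0086],"angular":[0,0,-1.6]},{"grip":1,"translation":[0,0,0],"angular":[0,0,0]},{"grip":-1,"translation":[0,0,0],"angular":[0,0,0]},{"grip":-1,"translation":[0,0,0],"angular":[0,0,0]},{"grip":-1,"translation":[0,0,0],"angular":[0,0,0]},{"grip":-1,"translation":[0,0,0],"angular":[0,0,0]},{"grip":-1,"translation":[0,0,0],"angular":[0,0,0]},{"grip":-1,"translation":[0,0,0],"angular":[0,0,0]},{"grip":-1,"translation":[0,0,0],"angular":[0,0,0]},{"grip":-1,"translation":[0,0,0],"angular":[0,0,0]}]'; python3 -c "
from h import *
go([.4795,.2258,.104],1.675)"
```

```text
time: 4.28
position: [0.4813, 0.2266, 0.1081]
orientation: [3.137, 0.0, 1.671]
ft_force: [0.2, 0.6, -1.8]
width: 0.0288
 pos [0.4813 0.2266 0.1081] tool shift mm [-0.6 -1.9  4.1] turn deg [ 0.27  0.01 -0.21] F [ 0.2  0.6 -1.8] t 4.28 w 0.0288 q7 -0.88
```

```bash
python3 -m pendant '[{"grip":-1,"translation":[0,0,-0.006],"angular":[0,0,0]},{"grip":-1,"translation":[0,0,-0.01],"angular":[0,0,0]},{"grip":-1,"translation":[0,0,-0.015],"angular":[0,0,0]},{"grip":-1,"translation":[0,0,-0.02],"angular":[0,0,0]},{"grip":-1,"translation":[0,0,-0.025],"angular":[0,0,0]},{"grip":-1,"translation":[0,0,-0.025],"angular":[0,0,0]},{"grip":-1,"translation":[0,0,-0.025],"angular":[0,0,0]},{"grip":-1,"translation":[0,0,-0.02],"angular":[0,0,0]},{"grip":-1,"translation":[0,0,-0.01],"angular":[0,0,0]},{"grip":-1,"translation":[0,0,0],"angular":[0,0,0]}]'; python3 -c "
from h import *
go([.51,-.193,.26],1.675)
f=grab_frame('wrist');np.save('w2.npy',f,allow_pickle=True);cv2.imwrite('pics/w2.png',f['image'])"
```

```text
time: 5.12
position: [0.4778, 0.2261, 0.2743]
orientation: [-3.141, 0.001, 1.675]
ft_force: [-0.0, 0.3, -4.3]
width: 0.0284
 pos [0.4778 0.2261 0.2743] tool shift mm [-420.2  -11.4   14.5] turn deg [-0.02  0.03 -0.02] F [-0.   0.3 -4.3] t 5.12 w 0.0284 q7 -0.71
```

View pics/w2.png

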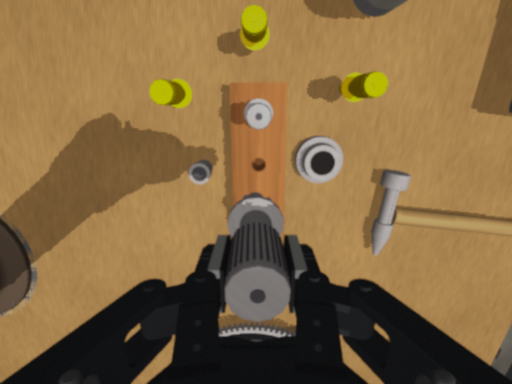

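The wrist view shows the arbor held upright in the gripper, its top at (258,296) and collar at (257,215). The middle hole at (259,164) is empty and the others still stand. I'll travel past the clutch so the wrist camera can see its opening.

```bash
python3 -m pendant '[{"grip":-1,"translation":[-0.02,-0.001,0],"angular":[0,0,0]},{"grip":-1,"translation":[-0.035,-0.0015,0],"angular":[0,0,0]},{"grip":-1,"translation":[-0.038,-0.0015,0],"angular":[0,0,0]},{"grip":-1,"translation":[-0.038,-0.0015,0],"angular":[0,0,0]},{"grip":-1,"translation":[-0.038,-0.0015,0],"angular":[0,0,0]},{"grip":-1,"translation":[-0.038,-0.0015,0],"angular":[0,0,0]},{"grip":-1,"translation":[-0.038,-0.0015,0],"angular":[0,0,0]},{"grip":-1,"translation":[-0.038,-0.0015,0],"angular":[0,0,0]},{"grip":-1,"translation":[-0.038,-0.0015,0],"angular":[0,0,0]},{"grip":-1,"translation":[-0.038,-0.0015,0],"angular":[0,0,0]}]'; python3 -c "
from h import *
go([.51,-.28,.265],1.675)"
```

```text
time: 6.0
position: [0.494, -0.1377, 0.2591]
orientation: [-3.123, -0.008, 1.695]
ft_force: [0.8, 0.5, -3.6]
width: 0.0291
 pos [ 0.494  -0.1377  0.2591] tool shift mm [-143.1   -2.    -7. ] turn deg [-1.05 -0.43  1.18] F [ 0.8  0.5 -3.6] t 6.0 w 0.0291 q7 0.07
```

```bash
python3 -m pendant '[{"grip":-1,"translation":[-0.035,0,-0.002],"angular":[-0.5,-0.2,0.6]},{"grip":-1,"translation":[-0.035,0,-0.002],"angular":[-0.5,-0.2,0.6]},{"grip":-1,"translation":[-0.035,0,-0.002],"angular":[0,0,0]},{"grip":-1,"translation":[-0.028,0,-0.001],"angular":[0,0,0]},{"grip":-1,"translation":[0,0,0],"angular":[0,0,0]},{"grip":-1,"translation":[0,0,0],"angular":[0,0,0]}]'; python3 -c "
from h import *
go([.51,-.193,.2],1.675)
f=grab_frame('wrist');np.save('w3.npy',f,allow_pickle=True);cv2.imwrite('pics/w3.png',cv2.resize(f['image'],(800,600),interpolation=cv2.INTER_CUBIC))"
```

```text
time: 6.5
position: [0.5006, -0.2881, 0.2529]
orientation: [-3.125, -0.006, 1.659]
ft_force: [0.4, 1.0, -3.3]
width: 0.0286
 pos [ 0.5006 -0.2881  0.2529] tool shift mm [93.6 18.6 53.1] turn deg [-0.92 -0.34 -0.9 ] F [ 0.4  1.  -3.3] t 6.5 w 0.0286 q7 0.26
```

View pics/w3.png

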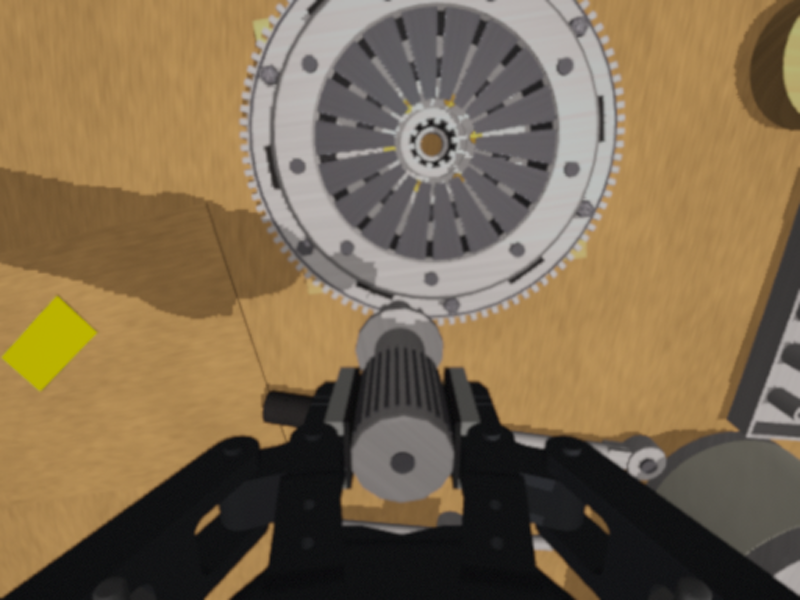

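The wrist view (shown at 1.5625x) puts the hub mouth at (432,143), which is about (276.5,91.5) raw. The ten dark grooves are visible, and the arbor top is at (403,459). Now I measure the hub centre and the arbor-to-TCP offset.

```bash
python3 - <<'E'
from h import *
f=np.load("w3.npy",allow_pickle=True).item(); im=f["image"]; g=cv2.cvtColor(im,cv2.COLOR_BGR2GRAY); hsv=cv2.cvtColor(im,cv2.COLOR_BGR2HSV)
yy,xx=np.mgrid[:384,:512]; r=np.hypot(xx-276.5,yy-91.5)
d=(g<70)&(r<17); ctr=np.array([xx[d].mean(),yy[d].mean()]); print("dark",d.sum(),ctr)
o=(hsv[...,1]>90)&(r<9); print("orange",o.sum(),xx[o].mean(),yy[o].mean())
# spring diaphragm dark disc
m=((g>60)&(g<125)&(hsv[...,1]<60)&(np.hypot(xx-278,yy-85)<85)).astype(np.uint8)
m=cv2.morphologyEx(m,cv2.MORPH_CLOSE,np.ones((9,9))); m=cv2.morphologyEx(m,cv2.MORPH_OPEN,np.ones((9,9)))
c=max(cv2.findContours(m,0,1)[0],key=cv2.contourArea); P=onplane(f,c.reshape(-1,2),.089)[:,:2]
e=cv2.minEnclosingCircle((P*1000).astype(np.float32)); print("diaph",e, cv2.fitEllipse((P*1000).astype(np.float32)))
print("hub dark @.066",onplane(f,[ctr],.066),"bore @.042/.024",onplane(f,[(xx[o].mean(),yy[o].mean())],.042),onplane(f,[(xx[o].mean(),yy[o].mean())],.03))
# arbor top in tool frame, two frames
for n,uv,pose in (("w2",(258,296),([.4778,.2261,.2743],[-3.141,.001,1.675])),("w3",(257.9,293.8),([.5006,-.2881,.2529],[-3.125,-.006,1.659]))):
    F=np.load(n+".npy",allow_pickle=True).item()
    a=onplane(F,[uv],pose[0][2]+.037)[0]; print(n,"arbor top in tool mm",(R.from_euler('xyz',pose[1]).inv().apply(a-pose[0])*1e3).round(1))
a=cv2.resize(im[65:120,245:310],None,fx=10,fy=10,interpolation=cv2.INTER_CUBIC); cv2.imwrite("pics/hub.png",a)
E
```

```text
dark 121 [280.83471074  88.6446281 ]
orange 142 275.8732394366197 91.98591549295774
diaph ((511.3236083984375, -195.76995849609375), 80.15240478515625) ((511.7100830078125, -196.7644500732422), (154.91639709472656, 156.9960479736328), 176.08749389648438)
hub dark @.066 [[ 0.5151744  -0.19457559  0.066     ]] bore @.042/.024 [[ 0.51124606 -0.19763218  0.042     ]] [[ 0.51176493 -0.19720718  0.03      ]]
w2 arbor top in tool mm [ -2.5   0.4 -37. ]
w3 arbor top in tool mm [ -1.4   0.4 -37. ]
```

View pics/hub.png

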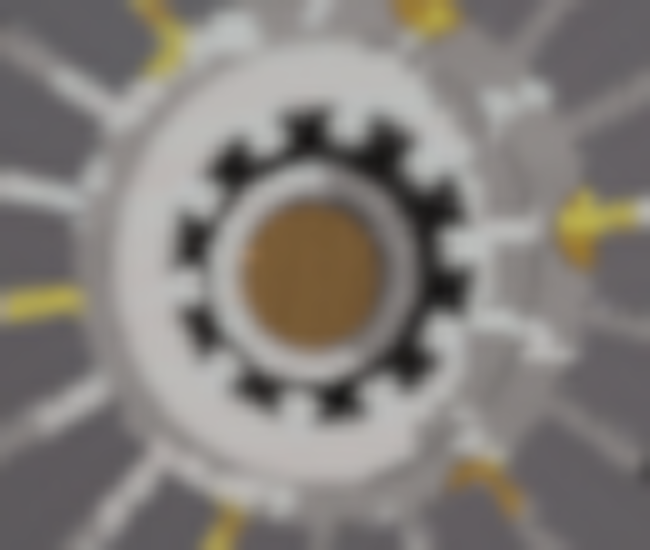

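```bash
python3 - <<'E'
from h import *
f=np.load("w3.npy",allow_pickle=True).item()
g=np.array([(305,130),(385,150),(440,207),(448,287),(412,362),(340,400),(262,390),(203,327),(190,240),(235,165)])/10+[244.55,64.55]
P=onplane(f,g,.066)[:,:2]; c=cv2.fitEllipse((P*1000).astype(np.float32)); print(c); v=P-np.array(c[0])/1e3
a=np.degrees(np.arctan2(v[:,1],v[:,0]))
print("groove phase mod 36",np.degrees(np.angle(np.exp(1j*np.radians(a*10)).mean()))/10)
go([.5112,-.1948,.225],1.66)
E
```

```text
((510.81329345703125, -197.75521850585938), (28.026948928833008, 28.396703720092773), 81.40040588378906)
groove phase mod 36 -4.5814152311491885
 pos [ 0.5001 -0.2888  0.2525] tool shift mm [92.5 19.8 27.6] turn deg [-0.99 -0.29 -0.08] F [ 0.2 -1.7 -4.9] t 6.55 w 0.0285 q7 0.26
```

```bash
python3 -m pendant '[{"grip":-1,"translation":[0.025,0.006,0.006],"angular":[-0.5,-0.2,0]},{"grip":-1,"translation":[0.035,0.007,0.01],"angular":[-0.5,-0.1,0]},{"grip":-1,"translation":[0.025,0.005,0.01],"angular":[0,0,0]},{"grip":-1,"translation":[0,0,0],"angular":[0,0,0]},{"grip":-1,"translation":[0,0,0],"angular":[0,0,0]}]'; python3 -c "
from h import *
go([.5106,-.1955,.2],1.66)"
```

```text
time: 6.97
position: [0.5079, -0.1956, 0.2208]
orientation: [-3.137, -0.004, 1.661]
ft_force: [0.5, -1.5, -4.1]
width: 0.0285
 pos [ 0.5079 -0.1956  0.2208] tool shift mm [-0.2  2.8 20.8] turn deg [-0.27 -0.22  0.04] F [ 0.5 -1.5 -4.1] t 6.97 w 0.0285 q7 0.09
```

```bash
python3 -m pendant '[{"grip":-1,"translation":[0,0.0028,0.01],"angular":[-0.3,-0.2,0]},{"grip":-1,"translation":[0,0,0.018],"angular":[0,0,0]},{"grip":-1,"translation":[0,0,0.018],"angular":[0,0,0]},{"grip":-1,"translation":[0,0,0.014],"angular":[0,0,0]},{"grip":-1,"translation":[0,0,0],"angular":[0,0,0]},{"grip":-1,"translation":[0,0,0],"angular":[0,0,0]}]'; python3 -c "
from h import *
go([.5106,-.1955,.140],1.66)
f=grab_frame('wrist');np.save('w4.npy',f,allow_pickle=True);
s=grab_frame('side');np.save('s4.npy',s,allow_pickle=True)
a=cv2.resize(f['image'],(400,300));b=cv2.resize(s['image'][130:220,240:360],(400,300),interpolation=cv2.INTER_CUBIC);cv2.imwrite('pics/w4.png',np.hstack([a,b]))"
```

```text
time: 7.47
position: [0.5102, -0.1914, 0.1585]
orientation: [-3.141, 0.0, 1.669]
ft_force: [0.3, -0.1, -3.5]
width: 0.0291
 pos [ 0.5102 -0.1914  0.1585] tool shift mm [-4.1  0.  18.5] turn deg [-0.03  0.01  0.5 ] F [ 0.3 -0.1 -3.5] t 7.47 w 0.0291 q7 0.03
```

View pics/w4.png

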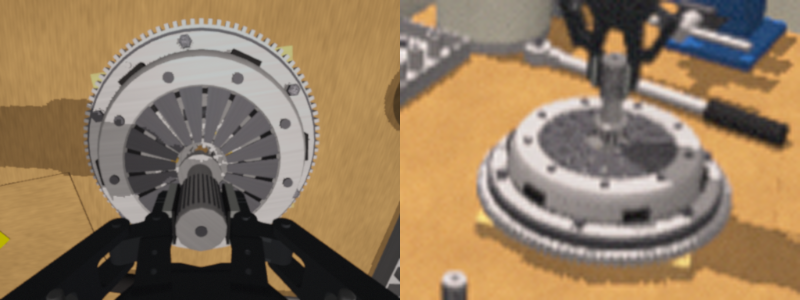

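The arbor enters the opening, with its collar in the middle of the fingers, at about (201,160) on the left and (612,120) on the right. I correct 4 mm along tool x and go down to just above the bore.

```bash
python3 -m pendant '[{"grip":-1,"translation":[-0.004,0,0],"angular":[0,0,0]},{"grip":-1,"translation":[0,0,0.006],"angular":[0,0,0]},{"grip":-1,"translation":[0,0,0.006],"angular":[0,0,0]},{"grip":-1,"translation":[0,0,0.005],"angular":[0,0,0]},{"grip":-1,"translation":[0,0,0],"angular":[0,0,0]}]'; python3 -c "
from h import *
go([.5106,-.1955,.130],1.66)"
```

```text
time: 7.98
position: [0.5127, -0.1974, 0.1438]
orientation: [3.137, 0.004, 1.667]
ft_force: [-0.1, 0.4, -4.1]
width: 0.0288
 pos [ 0.5127 -0.1974  0.1438] tool shift mm [ 2.2 -1.9 13.8] turn deg [0.28 0.23 0.39] F [-0.1  0.4 -4.1] t 7.98 w 0.0288 q7 0.02
```

```bash
python3 -m pendant '[{"grip":-1,"translation":[0.0022,-0.0019,0.002],"angular":[0.3,0.2,0]},{"grip":-1,"translation":[0,0,0],"angular":[0,0,0]},{"grip":-1,"translation":[0,0,0.004],"angular":[0,0,0]},{"grip":-1,"translation":[0,0,0],"angular":[0,0,0]}]'; python3 -c "
from h import *
go([.5106,-.1955,.130],1.66)"
```

```text
time: 8.32
position: [0.5102, -0.195, 0.1369]
orientation: [-3.14, -0.0, 1.667]
ft_force: [-0.2, 0.0, -4.8]
width: 0.0285
 pos [ 0.5102 -0.195   0.1369] tool shift mm [-0.5  0.3  6.9] turn deg [-0.08 -0.02  0.4 ] F [-0.2  0.  -4.8] t 8.32 w 0.0285 q7 0.01
```

```bash
for i in 1; do python3 -m pendant '[{"grip":-1,"translation":[-0.0005,0.0003,0.003],"angular":[0,0,0]},{"grip":-1,"translation":[0,0,0],"angular":[0,0,0]},{"grip":-1,"translation":[0,0,0.002],"angular":[0,0,0]},{"grip":-1,"translation":[0,0,0],"angular":[0,0,0]}]'; done; python3 -c "
from h import *
go([.5106,-.1955,.130],1.66)"
```

```text
time: 8.65
position: [0.511, -0.1954, 0.1315]
orientation: [-3.141, -0.0, 1.667]
ft_force: [0.6, 0.1, -3.6]
width: 0.029
 pos [ 0.511  -0.1954  0.1315] tool shift mm [-0.  -0.4  1.5] turn deg [-0.03 -0.01  0.41] F [ 0.6  0.1 -3.6] t 8.65 w 0.029 q7 0.01
```

```bash
python3 -m pendant '[{"grip":-1,"translation":[0,0,0.002],"angular":[0,0,0]},{"grip":-1,"translation":[0,0,0],"angular":[0,0,0]},{"grip":-1,"translation":[0,0,0.002],"angular":[0,0,0]},{"grip":-1,"translation":[0,0,0],"angular":[0,0,0]}]'; python3 -c "
from h import *
go([.5106,-.1955,.125],1.66)"
```

```text
time: 8.98
position: [0.5121, -0.1954, 0.1279]
orientation: [3.14, 0.0, 1.667]
ft_force: [-0.9, 0.3, -0.5]
width: 0.0288
 pos [ 0.5121 -0.1954  0.1279] tool shift mm [ 0.  -1.5  2.9] turn deg [0.09 0.02 0.42] F [-0.9  0.3 -0.5] t 8.98 w 0.0288 q7 0.0
```

Contact at the expected height: the splines are on the hub. I turn with a light press.

```bash
python3 -m pendant '[{"grip":-1,"translation":[0,-0.0012,0.0015],"angular":[0,0,0]},{"grip":-1,"translation":[0,0,0.001],"angular":[0,0,-3]},{"grip":-1,"translation":[0,0,0.001],"angular":[0,0,-3]},{"grip":-1,"translation":[0,0,0],"angular":[0,0,0]}]'; python3 -c "
from h import *
go([.5106,-.1955,.125],1.66)"
```

```text
time: 9.32
position: [0.5124, -0.1956, 0.1266]
orientation: [3.137, 0.003, 1.776]
ft_force: [-0.6, 2.0, 0.4]
width: 0.0288
 pos [ 0.5124 -0.1956  0.1266] tool shift mm [ 0.5 -1.7  1.6] turn deg [0.26 0.17 6.65] F [-0.6  2.   0.4] t 9.32 w 0.0288 q7 0.1
```

```bash
python3 -m pendant '[{"grip":-1,"translation":[0,-0.001,0.001],"angular":[0.2,0.2,-3]},{"grip":-1,"translation":[0,0,0.001],"angular":[0,0,-3]},{"grip":-1,"translation":[0,0,0.001],"angular":[0,0,-3]},{"grip":-1,"translation":[0,0,0],"angular":[0,0,0]}]'; python3 -c "
from h import *
go([.5106,-.1955,.125],1.66);print(read_state()['ft_torque'])"
```

```text
time: 9.65
position: [0.5115, -0.1956, 0.124]
orientation: [3.14, 0.0, 1.934]
ft_force: [1.2, 0.3, -3.6]
width: 0.0287
 pos [ 0.5115 -0.1956  0.124 ] tool shift mm [ 0.4 -0.8 -1. ] turn deg [1.000e-01 1.000e-02 1.568e+01] F [ 1.2  0.3 -3.6] t 9.65 w 0.0287 q7 0.23
[ 0.13450144 -0.22856612 -0.01391865]
```

The force vanished and the arbor dropped to .124, so it looks meshed. I press straight down.

```bash
python3 -m pendant '[{"grip":-1,"translation":[0,-0.0005,0.002],"angular":[0,0,0]},{"grip":-1,"translation":[0,0,0.002],"angular":[0,0,0]},{"grip":-1,"translation":[0,0,0.002],"angular":[0,0,0]},{"grip":-1,"translation":[0,0,0],"angular":[0,0,0]}]'; python3 -c "
from h import *
go([.5106,-.1955,.111],1.934);print(read_state()['ft_torque'])"
```

```text
time: 9.98
position: [0.5112, -0.1955, 0.117]
orientation: [3.139, -0.0, 1.926]
ft_force: [1.9, 0.7, -4.7]
width: 0.0289
 pos [ 0.5112 -0.1955  0.117 ] tool shift mm [ 0.2 -0.6  6. ] turn deg [ 0.16 -0.02 -0.48] F [ 1.9  0.7 -4.7] t 9.98 w 0.0289 q7 0.22
[ 0.09821877 -0.30015077 -0.02149229]
```

Sliding freely. I continue to the seat, expected at about .111, and then press.

```bash
python3 -m pendant '[{"grip":-1,"translation":[0,-0.0003,0.002],"angular":[0.1,0,-0.4]},{"grip":-1,"translation":[0,0,0.002],"angular":[0,0,0]},{"grip":-1,"translation":[0,0,0.002],"angular":[0,0,0]},{"grip":-1,"translation":[0,0,0.001],"angular":[0,0,0]},{"grip":-1,"translation":[0,0,0],"angular":[0,0,0]}]'; python3 -c "
from h import *
go([.5106,-.1955,.108],1.934)"; python3 -m pendant '[{"grip":-1,"translation":[0,0,0.0015],"angular":[0,0,0]},{"grip":-1,"translation":[0,0,0.0015],"angular":[0,0,0]},{"grip":-1,"translation":[0,0,0.0015],"angular":[0,0,0]}]'
```

```text
time: 10.4
position: [0.5114, -0.1955, 0.11]
orientation: [3.141, 0.001, 1.932]
ft_force: [-0.3, 0.7, 2.2]
width: 0.0286
 pos [ 0.5114 -0.1955  0.11  ] tool shift mm [ 0.3 -0.7  2. ] turn deg [ 0.06  0.03 -0.12] F [-0.3  0.7  2.2] t 10.4 w 0.0286 q7 0.22
time: 10.65
position: [0.5115, -0.1956, 0.108]
orientation: [3.141, 0.003, 1.931]
ft_force: [-6.7, 2.0, 17.6]
width: 0.0287
```

```bash
python3 -m pendant '[{"grip":-1,"translation":[0,-0.0003,0.0025],"angular":[0,0,0]},{"grip":-1,"translation":[0,0,0.003],"angular":[0,0,0]},{"grip":-1,"translation":[0,0,0.003],"angular":[0,0,0]}]'; python3 -c "
from h import *
go([.5106,-.1955,.108],1.934)
f=grab_frame('wrist');s=grab_frame('side')
go([.5106,-.1955,.108],1.934)
a=cv2.resize(f['image'],(400,300));b=cv2.resize(s['image'][130:220,240:360],(400,300),interpolation=cv2.INTER_CUBIC);cv2.imwrite('pics/w5.png',np.hstack([a,b]))"
```

```text
time: 10.9
position: [0.5118, -0.1957, 0.1078]
orientation: [-3.139, 0.009, 1.93]
ft_force: [-12.6, 3.8, 33.5]
width: 0.0284
 pos [ 0.5118 -0.1957  0.1078] tool shift mm [ 0.6 -1.1 -0.2] turn deg [-0.13  0.53 -0.2 ] F [-12.6   3.8  33.5] t 10.9 w 0.0284 q7 0.2
 pos [ 0.5118 -0.1957  0.1078] tool shift mm [ 0.6 -1.  -0.2] turn deg [-0.13  0.54 -0.19] F [-12.4   2.9  31.9] t 11.0 w 0.0287 q7 0.2
```

View pics/w5.png

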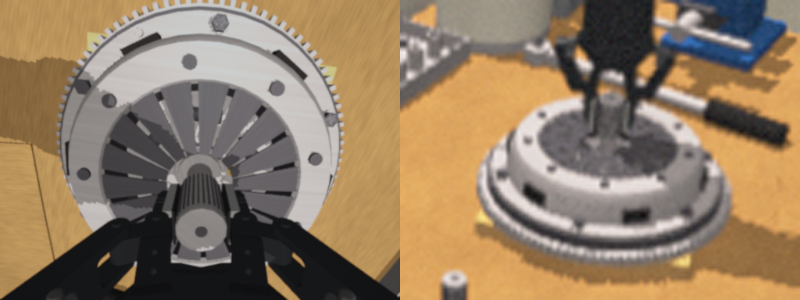

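The arbor is down with its collar inside the opening, at about (201,160) on the left and (608,125) on the right. The grip position is unchanged, with its top at (201,232). TCP height .1078 matches the collar on the hub with the disc at its 3 mm stop, and the push holds at about 32 N. I'm handing in.

```bash
python3 -c "
from h import *
print(job.job_done())
go([.5106,-.1955,.108],1.934)"
```

```text
the job is handed in; nothing more can be done
None
the job is handed in; nothing more can be done
```

The clutch is centred. The thick arbor is fully home in the disc hub, and the arm is still gripping it and pressing it down. I handed the job in at about 11 s.

- **Arbor:** I took it from the middle hole of the block and put it down through the clutch cover. After about 15° of turning under a light press, the splines meshed and it slid in freely.
- **Seating:** the final tool height was 0.1078 m. That matches the 0.108 m expected with the collar on the hub and the disc pressed to its 3 mm stop.
- **Push and grip:** the force sensor read 32–33 N vertical, about 36 N once the arbor's weight is added back. The opening was 28.7 mm on the 30 mm grip, and the last picture showed no sign of slip. Both readings held across two checks 0.1 s apart.
- **What was not ideal:** there was a sideways force of about 12 N while pressing, and the tool was tilted about 0.5°.
- **What I did not check:** seating is inferred from height and force, because the collar-to-hub contact is hidden in the pictures. I did not photograph the block again at the end. After the lift the plain arbor was standing and nothing had moved, though the held arbor hid the slim one in that view. No unexpected contact force showed at any check.

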